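# Hang washed glue brushes over a drip tray

### The arm

A 6-joint arm with a two-finger parallel gripper is mounted at the origin on a cart in front of the work surface, level with it; the furniture and walls round the work are solid. World frame = base frame: x ahead of the robot, y to its left, z up, the work surface at z = 0. Lengths are in m, angles in rad, forces in N, time in s.
With the tool pointing down it reaches from about 0.225 to 0.875 m from the base axis. Payload 3.4 kg.
Tool frame: the origin (TCP) lies on the mounting face of the last link; the fingertips stand 173 mm ahead of it and the grasp point (between the pads) lies 155 mm ahead of it; z points along the fingers, y is the line along which they close (so a half turn about z gives the same grasp; the last joint's range is limited). The gripper opens to 85 mm and grips with 20 to 120 N. Pads are 22 mm wide; open, the fingers measure 114 mm over their backs; the gripper's body (76 mm by 85 mm) begins 54 mm behind the grasp point. The pads swing forward as they close: fully open they stand 13 mm farther back than shut.
Start: joints at [-0.121, 0.276, 1.505, -0, 1.361, -0.121], TCP at [0.575, -0, 0.405] pointing down, gripper open.
Joint ranges: [-2.89, 2.89], [-0.75, 2.08], [0.22, 2.7], [-1.18, 4.32], [0.11, 2.71], [-2.7, 2.7]. Speed limits (rad/s): [2.57, 2.57, 3.14, 3.14, 3.14, 3.14].

### API

Orientations are given as a unit quaternion [w, x, y, z].
In Python, from rig import manip gives the robot as it stands.
- The arm moves only by the tool carry_out, never from a script. Its arguments are lists of equal length, an entry for each row: "linear": the shift along the world's x, y, z each as a share of 500 mm, from -1 to 1, a list of three; "angular": the turn, a rotation vector about the world's x, y, z each as a share of 0.08 rad, from -1 to 1, a list of three; "hand": the opening, from 0 (shut) to 1 (fully open). In form: {"linear": [[x, y, z], ...], "angular": [[rx, ry, rz], ...], "hand": [hand, ...]}. A call has 1 to 8 rows; each row shifts and turns the commanded pose from where the row before left it; what a row does not reach is not made up. A row lasts 1/12 s, in which the tool goes at most 41.7 mm and 7.16 degrees, less where a joint would pass 70% of its speed; a pose out of reach is approached as far as the arm can. A call with a number of a shift or a turn outside -1 to 1 is refused whole. A call with a gripper value outside its range is refused whole. The fingers move at their own pace and stop on an object; "force" is the grip in N (left out, the last holds). Time passes only in rows, so rows that do not move let the fingers close. It gives the time, the measured TCP pose, the force, the opening and the grip force at its end, in the units of the state.
- manip.get_state(): the state, without advancing time (a new reading comes with each control period).
- manip.get_image(name): name is "scene" or "side" or "wrist"; returns the picture (384x512x3 uint8, red, green, blue); there is no depth.
- manip.camera_params(name): a dict with "fx", "fy", "cx", "cy" (pixels), "view" (4x4, takes a point from world to camera coordinates); the wrist camera has in their place "hand_eye" (4x4, takes a point from camera to tool coordinates, whose origin is the TCP and whose axes are the flange's). Camera axes: x right, y down, z forward; pixel columns grow to the right and rows downward; lengths in m; the calibration is good to about 2 mm. A picture is of the moment at which its call begins: read the wrist's pose just before it. camera_params takes no time and is no camera call.
- manip.sign_off(): hands the job in; it is judged then, once.
The state is a dict: "clock": time; "qpos": joint angles; "qd": joint speeds; "effort": joint torques, N m; "position": TCP position; "ee_rot": TCP orientation; "contact_force": force on the tool from outside, world axes, zero at the start; "moment": the same for the moment, N m; "width": finger opening in m; "gripper_force": force on a finger pad.
Only numpy, scipy, OpenCV 4.12 (cv2) and the standard library are available. Lean on these libraries where they do the work, as an engineer would, in place of code of your own. Each camera call takes 0.05 s, during which the arm holds its last target. There are 200 camera calls.

### The job

First slide the yellow drip tray along the bench, without lifting it, until it lies under both pegs of the drying stand. Then hang each of the two glue brushes by its handle loop on the peg of its own colour (red on red, blue on blue), bristles down and hanging freely over the tray. Leave the jar, the tin and the spool where they are.

Things in the scene. Friction and masses are not known exactly. Their poses are not given: they have to be found in the camera images.
- drying_stand: Fixed stand with two pegs. Origin on the bench below the middle of the two hanging places; +x to its back, z up. mm: pegs along x at y = +55 (red) and -55 (blue), free ends towards -x; wooden bar x 98 to 122, 240 long, top at z 212; 16 mm posts at x 110, y +-100; base plate x 90 to 154, y +-125, 10 thick. In front of it, below the pegs, the bench is free.
- red_peg (a point): Hanging place on the axis of the peg with red collar and red ball tip, 215 mm above the bench. Axes as the stand. Steel rod, 8 mm diameter: from this point 40 mm towards -x, rising 6 mm, to its free end (12 mm ball), and 91 mm towards +x, falling 13 mm, to its collar at the wooden bar.
- blue_peg (a point): Hanging place on the axis of the peg with blue collar and blue ball tip, 215 mm above the bench. Axes as the stand. Steel rod, 8 mm diameter: from this point 40 mm towards -x, rising 6 mm, to its free end (12 mm ball), and 91 mm towards +x, falling 13 mm, to its collar at the wooden bar.
- brush_block: Fixed plywood block 130 x 85 x 45 mm (x, y, z), origin at the centre of its underside, z up. Two slots 22 x 50 mm, 38 mm deep, at x = -40 and x = +40 mm, hold the brushes; their floor is 7 mm above the bench.
- red_brush: Glue brush, red handle, upright (loop up) in one of the block's slots. Origin: centre of its bristle end; z up the brush, y its width, x its thickness. mm: bristles 36 x 14 to z 34; ferrule 42 x 16.5 to z 60; handle 45 wide (straight sides to z 134; grip there, at z 110-130), 12-14 thick, round top at z 157. Its loop opening, through along x, is 29 wide, z 92 to 147. 120 g.
- blue_brush: Glue brush, blue handle, upright (loop up) in one of the block's slots. Origin: centre of its bristle end; z up the brush, y its width, x its thickness. mm: bristles 36 x 14 to z 34; ferrule 42 x 16.5 to z 60; handle 45 wide (straight sides to z 134; grip there, at z 110-130), 12-14 thick, round top at z 157. Its loop opening, through along x, is 29 wide, z 92 to 147. 120 g.
- red_brush_loop (a point): Point on the red brush: underside of the top of its handle loop (rests on the peg), 147 mm above the bristle end. Axes as the brush.
- blue_brush_loop (a point): Point on the blue brush: underside of the top of its handle loop (rests on the peg), 147 mm above the bristle end. Axes as the brush.
- drip_tray: Loose yellow open tray, 134 x 193 x 32 mm (x, y, z), floor 3 mm thick, origin at the centre of its underside, z up, about 0.25 kg. It starts on the stand's +y side, 160 to 200 mm from its place, roughly parallel to the stand.
- creme_jar: Bystander: white polish jar with black lid, 52 mm diameter, 58 mm tall, origin at the centre of its underside.
- wax_tin: Bystander: round red wax tin, 80 mm diameter, 26 mm tall, origin at the centre of its underside.
- thread_spool: Bystander: spool of white thread with wooden flanges, 38 mm diameter, 50 mm tall, origin at the centre of its underside.
Mind the look-alikes: they are no part of the job. Several things have the shape of the blue_brush; the one meant has the colours described above. There is more than one size of the red_brush; the one meant has the size given above.

How it is judged:
On the way, in this order (a step that is already met when the one before it is completed fails the run):
1. the drip tray lies under both pegs, before any brush is hung (x of red_peg in the frame of drip_tray between -0.06 and 0.06 m and y of red_peg in the frame of drip_tray between -0.09 and 0.09 m and x of blue_peg in the frame of drip_tray between -0.06 and 0.06 m and y of blue_peg in the frame of drip_tray between -0.09 and 0.09 m and linear speed of drip_tray below 0.02 m/s and not (contact force between any of red_brush, blue_brush and drying_stand above 0.3 N)), for 0.2 s.
2. one brush hangs released on the peg of its colour (((x of red_brush_loop in the frame of red_peg between -0.045 and 0.09 m and y of red_brush_loop in the frame of red_peg between -0.015 and 0.015 m and z of red_brush_loop in the frame of red_peg between -0.014 and 0.022 m and contact force between red_brush and drying_stand above 0.3 N and angle between red_brush's own z axis and vertical below 0.25 rad and contact force between red_brush and the fingers below 0.1 N) or (x of blue_brush_loop in the frame of blue_peg between -0.045 and 0.09 m and y of blue_brush_loop in the frame of blue_peg between -0.015 and 0.015 m and z of blue_brush_loop in the frame of blue_peg between -0.014 and 0.022 m and contact force between blue_brush and drying_stand above 0.3 N and angle between blue_brush's own z axis and vertical below 0.25 rad and contact force between blue_brush and the fingers below 0.1 N))), for 0.2 s.
At the end, for the whole second after the job is handed in: Each brush hangs released and upright (within 0.25 rad) by its loop on the rod of its own colour's peg, loop top within 15 mm of the rod sideways; the bristle ends of both are over the drip tray (centres 7 mm inside its outline); brushes and tray are at rest (x of red_brush_loop in the frame of red_peg between -0.045 and 0.09 m and y of red_brush_loop in the frame of red_peg between -0.015 and 0.015 m and z of red_brush_loop in the frame of red_peg between -0.014 and 0.022 m and contact force between each of red_brush, blue_brush and drying_stand above 0.3 N and angle between each of red_brush, blue_brush's own z axis and vertical below 0.25 rad and contact force between each of red_brush, blue_brush and the fingers below 0.1 N and x of blue_brush_loop in the frame of blue_peg between -0.045 and 0.09 m and y of blue_brush_loop in the frame of blue_peg between -0.015 and 0.015 m and z of blue_brush_loop in the frame of blue_peg between -0.014 and 0.022 m and x of red_brush in the frame of drip_tray between -0.06 and 0.06 m and y of red_brush in the frame of drip_tray between -0.09 and 0.09 m and x of blue_brush in the frame of drip_tray between -0.06 and 0.06 m and y of blue_brush in the frame of drip_tray between -0.09 and 0.09 m and linear speed of each of red_brush, blue_brush, drip_tray below 0.06 m/s); the robot touches nothing.
It fails at once if the drip tray is lifted (more than 15 mm) or tipped instead of slid (height (world z) of drip_tray above 0.015 m or angle between drip_tray's own z axis and vertical above 0.25 rad).
It fails at once if a brush is tipped over (angle between any of red_brush, blue_brush's own z axis and vertical above 1 rad).
It fails at once if the jar, tin or spool is moved by more than 30 mm (distance of any of creme_jar, wax_tin, thread_spool from where it was at the start of the episode above 0.03 m).
It also fails if it takes over 72 s, if anything falls off the work surface, if the arm or the gripper's body presses on something with over 40 N, if the wrist force passes 120 N, or if a joint passes its speed limit or range.

## Working session

There is one attempt and no reset: what is moved stays moved. The work goes in short steps, Python scripts to look and compute and a tool call to move; the robot and the scene stay as the last step left them, time stands still between calls to the robot, and variables do not carry over. Pictures are saved under pics/ and viewed, at most 10 in all, crops included, and the job is handed in when it is done.

Besides the shell and the picture viewer there is one more tool, called after "Request:" as a command line: name --argument value ..., lists and objects as JSON in quotes. carry_out: Moves the arm, as the interface text tells. Its arguments: {"type":"object","properties":{"linear":{"type":"array"},"angular":{"type":"array"},"hand":{"type":"array"},"force":{"type":"number"}},"required":["linear","angular","hand"]}

```bash
ls; mkdir -p pics; python3 - <<'E'
from rig import manip
import cv2,json
import numpy as np
np.set_printoptions(precision=4,suppress=True)
a=manip.get_image("scene");b=manip.get_image("side")
cv2.imwrite("pics/scene0.png",a[:,:,::-1]);cv2.imwrite("pics/side0.png",b[:,:,::-1])
for n in("scene","side","wrist"):print(n,manip.camera_params(n))
print(manip.get_state())
E
```

```text
pics
scene {'fx': 403.2056771348243, 'fy': 403.2056771348243, 'cx': 253.06113310072038, 'cy': 201.47038803565565, 'view': array([[ 0.7759, -0.6306, -0.0167, -0.461 ],
       [-0.4153, -0.4906, -0.7661,  0.2653],
       [ 0.4749,  0.6013, -0.6425,  0.9689],
       [ 0.    ,  0.    ,  0.    ,  1.    ]])}
side {'fx': 482.67556230384696, 'fy': 482.67556230384696, 'cx': 257.06428362659085, 'cy': 191.791222050069, 'view': array([[-0.9995, -0.0312, -0.0012,  0.5235],
       [-0.0169,  0.571 , -0.8208,  0.1841],
       [ 0.0263, -0.8204, -0.5713,  1.4265],
       [ 0.    ,  0.    ,  0.    ,  1.    ]])}
wrist {'fx': 279.76231913115174, 'fy': 279.76231913115174, 'cx': 256.82250001039813, 'cy': 192.27710900261027, 'hand_eye': array([[-0.0009, -0.9607, -0.2775,  0.0709],
       [ 1.    , -0.0009,  0.0002, -0.0009],
       [-0.0004, -0.2775,  0.9607,  0.0308],
       [ 0.    ,  0.    ,  0.    ,  1.    ]])}
{'clock': 0.1, 'qpos': array([-0.121 ,  0.2765,  1.506 , -0.    ,  1.3607, -0.121 ]), 'qd': array([-0.0009, -0.0006, -0.0033, -0.0001, -0.0002, -0.0019]), 'effort': array([  0.0016, -41.7698, -24.6405,  -0.0002,   0.0058,   0.    ]), 'position': array([0.5748, 0.    , 0.4039]), 'ee_rot': array([-0.0007,  0.7071,  0.7071, -0.0005]), 'contact_force': array([0.2026, 0.5007, 0.0764]), 'moment': array([ 0.0133,  0.0129, -0.0251]), 'gripper_force': 0.0, 'width': 0.08530244590669252}
```

View pics/scene0.png

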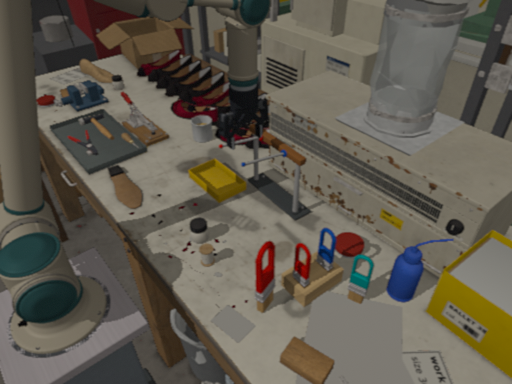

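View pics/side0.png

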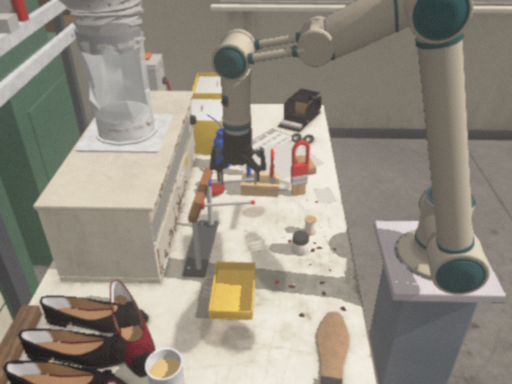

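Scene view: the stand's pegs end at about (222,145) and (245,163), and the yellow tray is at (217,180). The block is at (312,278). Look-alikes: the big red brush is at scene (265,275), the small red one in the block at (302,262), the blue one in the block at (327,245), and a teal one at (358,278). In the side view the tray is at (232,290), a peg ball at (253,203), the small red brush at (272,165) and the big red one at (300,165). I choose the small red and the blue brush, both in the block, and will check them in a crop.

```bash
cat > h.py <<'E'
import numpy as np, cv2
from scipy.spatial.transform import Rotation as R
from rig import manip
np.set_printoptions(precision=4,suppress=True)
def cam(n,st=None):
    p=manip.camera_params(n)
    if n=="wrist":
        q=st["ee_rot"];T=np.eye(4);T[:3,:3]=R.from_quat([q[1],q[2],q[3],q[0]]).as_matrix();T[:3,3]=st["position"]
        V=np.linalg.inv(T@p["hand_eye"])
    else: V=p["view"]
    return p,V
def ray(c,u,v):
    p,V=c;d=V[:3,:3].T@np.array([(u-p["cx"])/p["fx"],(v-p["cy"])/p["fy"],1]);o=-V[:3,:3].T@V[:3,3]
    return o,d/np.linalg.norm(d)
def plane(c,u,v,z):
    o,d=ray(c,u,v);return o+d*(z-o[2])/d[2]
def proj(c,X):
    p,V=c;x=V[:3,:3]@np.asarray(X)+V[:3,3];return np.array([p["fx"]*x[0]/x[2]+p["cx"],p["fy"]*x[1]/x[2]+p["cy"]])
def tri(r1,r2):
    A=[];b=[]
    for o,d in(r1,r2):
        M=np.eye(3)-np.outer(d,d);A.append(M);b.append(M@o)
    X=np.linalg.lstsq(np.vstack(A),np.hstack(b),rcond=None)[0]
    return X,[np.linalg.norm((np.eye(3)-np.outer(d,d))@(X-o)) for o,d in(r1,r2)]
def blobs(img,lo,hi,amin=6):
    h=cv2.cvtColor(img,cv2.COLOR_RGB2HSV);m=cv2.inRange(h,lo,hi)
    n,l,s,c=cv2.connectedComponentsWithStats(m)
    return m,[(s[i].tolist(),c[i]) for i in range(1,n) if s[i][4]>=amin]
E
python3 - <<'E'
from h import *
a=cv2.imread("pics/scene0.png");b=cv2.imread("pics/side0.png")
z=lambda i,x,y,w,h,k:cv2.resize(i[y:y+h,x:x+w],None,fx=k,fy=k,interpolation=cv2.INTER_CUBIC)
A=z(a,190,120,200,200,2);A2=z(b,170,130,200,200,2)
c=z(a,240,225,145,95,2.7)[:200]
out=np.hstack([A,A2]);bot=np.zeros((200,800,3),np.uint8);bot[:,:c.shape[1]]=c[:200]
d=z(b,185,160,95,50,4);bot[:200,410:410+380]=d
cv2.imwrite("pics/c1.png",np.vstack([out,bot]))
for n,i in(("scene",a),("side",b)):
    i=i[:,:,::-1].copy();C=cam(n)
    for nm,lo,hi in(("yel",(22,150,90),(32,255,255)),("red",(0,190,100),(6,255,255)),("red2",(174,180,90),(180,255,255)),("blue",(105,140,70),(122,255,255))):
        for s,c in blobs(i,lo,hi,5)[1]:print(n,nm,s,c.round(1),plane(C,*c,0)[:2])
E
```

```text
scene yel [280, 0, 6, 2, 8] [282.    0.2] [2.3167 1.763 ]
scene yel [479, 0, 7, 7, 19] [482.1   2.7] [3.3482 0.7031]
scene yel [188, 159, 58, 40, 1175] [216.1 178.3] [0.5939 0.1989]
scene yel [380, 209, 23, 21, 194] [391.3 219.3] [ 0.8742 -0.3076]
scene yel [426, 230, 86, 148, 4099] [476.1 312.9] [ 0.7556 -0.6325]
scene red [125, 95, 6, 7, 21] [127.   98.8] [0.6331 0.9655]
scene red [69, 137, 8, 4, 13] [ 72.6 138.6] [0.313 0.78 ]
scene red [220, 145, 2, 3, 5] [220.4 145.8] [0.725  0.3571]
scene red [336, 233, 26, 19, 290] [346.5 240.5] [ 0.7053 -0.2804]
scene red [256, 242, 18, 51, 373] [263.  264.6] [ 0.4678 -0.1975]
scene red [296, 244, 15, 35, 164] [304.3 261. ] [ 0.5606 -0.2589]
scene red [348, 245, 15, 8, 63] [355.5 249. ] [ 0.6994 -0.3177]
scene red [295, 260, 5, 11, 27] [296.6 264.7] [ 0.5359 -0.2549]
scene blue [281, 150, 5, 6, 16] [283.6 152.4] [0.8755 0.1679]
scene blue [242, 163, 3, 3, 8] [242.9 163.9] [0.7159 0.2072]
scene blue [319, 228, 17, 35, 248] [326.8 245.8] [ 0.6479 -0.2591]
scene blue [438, 239, 14, 2, 15] [444.7 239.7] [ 0.9177 -0.4545]
scene blue [387, 240, 49, 62, 1324] [405.6 273.8] [ 0.7298 -0.4574]
```

View pics/c1.png

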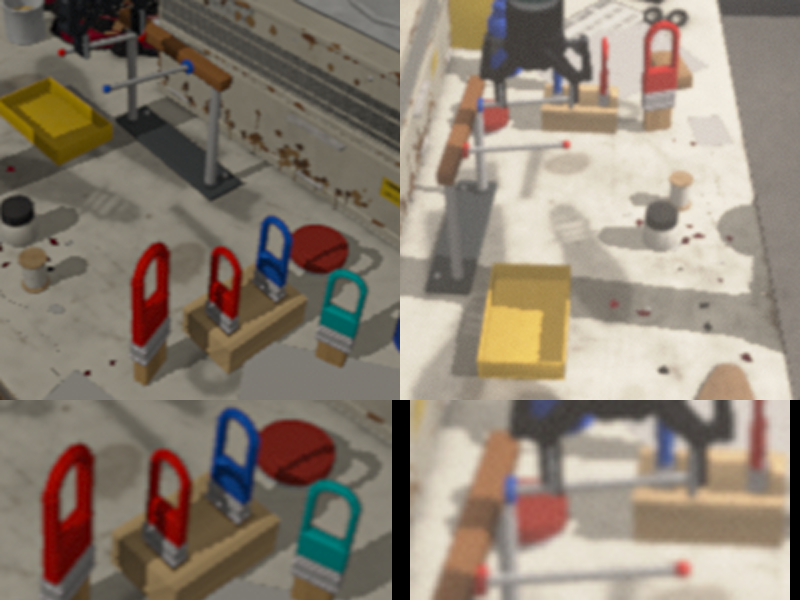

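The crop shows the chosen pair in the block: the small red brush at crop (225,290), the blue one at (273,255). The larger red brush at (150,310) and the teal one at (342,315) both stand outside the block. The red peg ball is at scene (221,146) and side (253,202). The blue ball is at scene (243,164), and its collar at scene (284,152) and side (210,182).

```bash
python3 - <<'E'
from h import *
a=cv2.imread("pics/scene0.png")[:,:,::-1].copy();b=cv2.imread("pics/side0.png")[:,:,::-1].copy()
S=cam("scene");D=cam("side")
print("redtip",plane(S,221,146,.221),plane(D,253,202.5,.221),tri(ray(S,221,146),ray(D,253,202.5)))
print("bluetip",plane(S,243,164,.221));print("bluecol",plane(S,283.6,152.4,.202),plane(D,210,182,.202))
print("redcol",plane(D,204,204,.202))
for n,i,C in(("scene",a,S),("side",b,D)):
    for nm,lo,hi in(("yel",(18,100,90),(34,255,255)),("red",(0,120,90),(8,255,255)),("blue",(105,100,60),(125,255,255))):
        m,B=blobs(i,lo,hi,8)
        for s,c in B:
            if n=="side" and 180<c[0]<330 and 120<c[1]<330:print(n,nm,s,c.round(1))
    m,_=blobs(i,(18,100,60),(34,255,255));m2=np.zeros_like(m)
    if n=="scene": m2[150:205,180:260]=m[150:205,180:260]
    else: m2[255:325,200:262]=m[255:325,200:262]
    k=max(cv2.findContours(m2,0,2)[0],key=cv2.contourArea);h=cv2.convexHull(k)
    p=cv2.approxPolyDP(h,2,True)[:,0]
    for q in p:print(n,"tray",q,plane(C,*q,.032)[:2],plane(C,*q,0)[:2])
# brush tops
for nm,uv in(("redtop",(302,244)),("bluetop",(327,228))):print(nm,plane(S,*uv,.164))
E
```

```text
redtip [0.5319 0.0579 0.221 ] [0.5322 0.0601 0.221 ] (array([0.5324, 0.0589, 0.2202]), [np.float64(0.00012704147333491753), np.float64(0.0001270414733355074)])
bluetip [ 0.5245 -0.0502  0.221 ]
bluecol [ 0.6615 -0.057   0.202 ] [ 0.6599 -0.0616  0.202 ]
redcol [0.6642 0.0448 0.202 ]
scene tray [188 169] [0.5287 0.2664] [0.5499 0.3075]
scene tray [215 158] [0.6362 0.2616] [0.6618 0.3025]
scene tray [244 180] [0.6346 0.0955] [0.6601 0.1296]
scene tray [246 188] [0.6135 0.0583] [0.6382 0.0909]
scene tray [218 202] [0.5059 0.0593] [0.5262 0.092 ]
scene tray [189 177] [0.507  0.2255] [0.5273 0.265 ]
side yel [193, 121, 27, 33, 629] [204.4 135.7]
side yel [186, 158, 2, 6, 8] [186.6 160.8]
side yel [208, 262, 47, 58, 2383] [232.2 291.1]
side red [292, 140, 17, 36, 329] [300.2 161.1]
side red [271, 150, 3, 10, 15] [272.1 153.9]
side red [271, 165, 2, 11, 16] [271.4 169.8]
side red [212, 184, 12, 11, 106] [217.4 188.4]
side red [201, 201, 3, 7, 15] [201.9 203.8]
side blue [215, 129, 8, 19, 83] [219.3 139.1]
side blue [248, 168, 2, 7, 13] [248.5 170.9]
side tray [217 262] [0.6334 0.0871] [0.6383 0.053 ]
side tray [254 264] [0.5293 0.092 ] [0.5307 0.0582]
side tray [250 319] [0.5321 0.287 ] [0.5336 0.2598]
side tray [209 317] [0.6336 0.2838] [0.6385 0.2565]
side tray [208 308] [0.6393 0.2551] [0.6445 0.2268]
redtop [ 0.4814 -0.3167  0.164 ]
bluetop [ 0.5621 -0.3172  0.164 ]
```

Request:
carry_out --linear '[[0, 0, 0.08], [0, 0.08, 0], [0, 0.08, 0], [0, 0.08, 0], [0, 0.08, 0], [0, 0.08, 0], [0, 0.08, 0], [0, 0.08, 0]]' --angular '[[0, 0, 0], [0, 0, 0], [0, 0, 0], [0, 0, 0], [0, 0, 0], [0, 0, 0], [0, 0, 0], [0, 0, 0]]' --hand '[1, 1, 1, 1, 1, 1, 1, 1]'

```text
clock: 0.77
position: [0.5746, 0.2819, 0.4442]
ee_rot: [-0.0, 0.707, 0.707, -0.0]
contact_force: [0.6, 0.0, -0.2]
width: 0.0852
gripper_force: 0.0
```

Request:
carry_out --linear '[[0, 0.05, 0], [0, 0, 0], [0, 0, 0]]' --angular '[[0, 0, 0], [0, 0, 0], [0, 0, 0]]' --hand '[1, 1, 1]'

```text
clock: 1.02
position: [0.5747, 0.3065, 0.4437]
ee_rot: [-0.0, 0.706, 0.708, -0.001]
contact_force: [-0.3, -0.2, -0.2]
width: 0.0854
gripper_force: 0.0
```

```bash
python3 - <<'E'
from h import *
st=manip.get_state();a=manip.get_image("wrist");cv2.imwrite("pics/w1.png",a[:,:,::-1])
C=cam("wrist",st);print(st["position"],st["ee_rot"],st["clock"])
m,B=blobs(a,(18,100,60),(34,255,255),100)
k=max(cv2.findContours(m,0,2)[0],key=cv2.contourArea);h=cv2.convexHull(k)
for q in cv2.approxPolyDP(h,4,True)[:,0]:print(q,plane(C,*q,.032)[:2],plane(C,*q,0)[:2])
E
```

```text
[0.5747 0.3065 0.4437] [-0.0001  0.7061  0.7081 -0.0009] 1.0167
[299 190] [0.633  0.2704] [0.638  0.2614]
[295 301] [0.6347 0.0863] [0.6399 0.0618]
[229 301] [0.5293 0.086 ] [0.5256 0.0615]
[228 190] [0.5327 0.2702] [0.5292 0.2612]
```

View pics/w1.png

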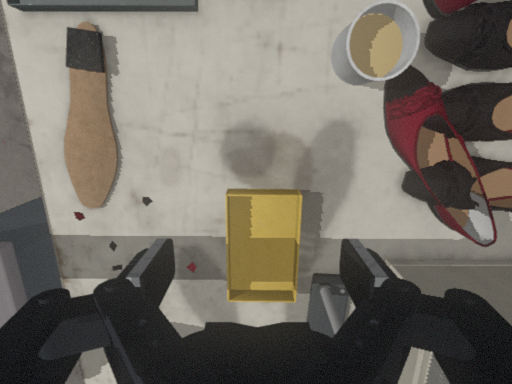

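The wrist view shows the tray at (263,246), corners (228,190), (299,190), (295,301) and (229,301). That puts its centre at (0.583, 0.178), parallel to the world axes. The space behind it on the +y side is free, so I'll come down there with the fingers partly open.

Request:
carry_out --linear '[[0.016, 0.012, -0.07], [0, 0, -0.076], [0, 0, -0.076], [0, 0, -0.076], [0, 0, -0.076], [0, 0, -0.076], [0, 0, -0.076], [0, 0, -0.006]]' --angular '[[0, 0, -0.86], [0, 0, 0], [0, 0, 0], [0, 0, 0], [0, 0, 0], [0, 0, 0], [0, 0, 0], [0, 0, 0]]' --hand '[0.6, 0.6, 0.6, 0.6, 0.6, 0.6, 0.6, 0.6]'

```text
clock: 1.73
position: [0.5802, 0.3078, 0.1716]
ee_rot: [-0.002, 0.732, 0.682, -0.007]
contact_force: [-2.2, -1.0, -0.2]
width: 0.0512
gripper_force: 0.0
```

Request:
carry_out --linear '[[0, -0.016, 0], [-0.001, -0.016, 0], [-0.001, -0.016, 0], [0, 0, 0]]' --angular '[[0, 0, 0], [0, 0, 0], [0, 0, 0], [0, 0, 0]]' --hand '[0.6, 0.6, 0.6, 0.6]'

```text
clock: 2.07
position: [0.583, 0.2852, 0.1817]
ee_rot: [0.001, 0.732, 0.682, 0.002]
contact_force: [0.0, 0.1, -0.1]
width: 0.0512
gripper_force: 0.0
```

```bash
cat > tray.py <<'E'
from h import *
import sys
st=manip.get_state();print(st["position"],st["contact_force"])
b=manip.get_image("side");D=cam("side");cv2.imwrite(sys.argv[1],b[:,:,::-1])
m,_=blobs(b,(18,100,60),(34,255,255));m[:200]=0
k=max(cv2.findContours(m,0,2)[0],key=cv2.contourArea);h=cv2.convexHull(k)
for q in cv2.approxPolyDP(h,2,True)[:,0]:print(q,plane(D,*q,.032)[:2],plane(D,*q,0)[:2])
E
python3 tray.py pics/s1.png
```

```text
[0.583  0.2852 0.1817] [ 0.0239  0.0729 -0.1059]
[254 263] [0.5295 0.088 ] [0.5309 0.054 ]
[253 292] [0.5281 0.1974] [0.5295 0.1671]
[248 293] [0.541  0.2013] [0.5428 0.1711]
[244 289] [0.5522 0.1875] [0.5543 0.1569]
[244 263] [0.5575 0.0888] [0.5598 0.0549]
```

Request:
carry_out --linear '[[0, -0.01, -0.006], [-0.001, -0.016, 0], [-0.001, -0.02, 0], [-0.002, -0.024, 0], [-0.002, -0.024, 0], [-0.002, -0.024, 0], [-0.001, -0.016, 0], [-0.001, -0.01, 0]]' --angular '[[0, 0, 0], [0, 0, 0], [0, 0, 0], [0, 0, 0], [0, 0, 0], [0, 0, 0], [0, 0, 0], [0, 0, 0]]' --hand '[0.6, 0.6, 0.6, 0.6, 0.6, 0.6, 0.6, 0.6]'

```text
clock: 2.78
position: [0.5768, 0.2134, 0.1757]
ee_rot: [-0.0, 0.731, 0.682, -0.0]
contact_force: [0.3, 2.2, 1.2]
width: 0.051
gripper_force: 1.1
```

```bash
python3 tray.py pics/s2.png; python3 - <<'E'
from h import *
b=manip.get_image("scene");D=cam("scene")
m,_=blobs(b,(18,100,60),(34,255,255));m[:,300:]=0
k=max(cv2.findContours(m,0,2)[0],key=cv2.contourArea);h=cv2.convexHull(k)
for q in cv2.approxPolyDP(h,2,True)[:,0]:print(q,plane(D,*q,.032)[:2],plane(D,*q,0)[:2])
E
```

```text
[0.5768 0.2134 0.1757] [0.2608 2.2036 1.2286]
[248 249] [0.549 0.03 ] [ 0.5511 -0.006 ]
[261 250] [0.5113 0.0332] [ 0.512  -0.0027]
[258 273] [0.5171 0.1271] [0.5181 0.0944]
[251 273] [0.5362 0.1277] [0.5379 0.095 ]
[248 269] [0.5452 0.1124] [0.5471 0.0792]
[223 167] [0.6256 0.1991] [0.6507 0.2375]
[255 194] [0.6161 0.0165] [0.6408 0.0475]
[254 201] [ 0.5923 -0.0077] [0.6161 0.0223]
[226 214] [ 0.4921 -0.0007] [0.5119 0.0296]
[202 191] [0.4985 0.1358] [0.5185 0.1716]
[196 179] [0.5185 0.2013] [0.5393 0.2398]
```

Request:
carry_out --linear '[[0, -0.016, 0], [0, -0.022, 0], [0.001, -0.026, 0], [0.001, -0.03, 0], [0.001, -0.03, 0], [0.001, -0.024, 0], [0.001, -0.018, 0], [0.001, -0.012, 0]]' --angular '[[0, 0, 0], [0, 0, 0], [0, 0, 0], [0, 0, 0], [0, 0, 0], [0, 0, 0], [0, 0, 0], [0, 0, 0]]' --hand '[0.6, 0.6, 0.6, 0.6, 0.6, 0.6, 0.6, 0.6]'

```text
clock: 3.55
position: [0.58, 0.1242, 0.1757]
ee_rot: [-0.0, 0.732, 0.682, -0.0]
contact_force: [0.3, 2.1, -0.1]
width: 0.0515
gripper_force: 0.5
```

Request:
carry_out --linear '[[0, -0.008, 0], [0, -0.006, 0], [0, 0, 0], [0, 0, 0]]' --angular '[[0, 0, 0], [0, 0, 0], [0, 0, 0], [0, 0, 0]]' --hand '[0.6, 0.6, 0.6, 0.6]'

```text
clock: 3.88
position: [0.5801, 0.119, 0.1758]
ee_rot: [0.0, 0.731, 0.682, 0.0]
contact_force: [-0.4, -0.2, 0.3]
width: 0.0512
gripper_force: 0.0
```

```bash
cat > tray2.py <<'E'
from h import *
st=manip.get_state();print(st["position"],st["contact_force"],st["clock"])
b=manip.get_image("scene");D=cam("scene");cv2.imwrite("pics/sc2.png",b[:,:,::-1])
m,_=blobs(b,(18,100,60),(34,255,255));m[:,300:]=0
k=max(cv2.findContours(m,0,2)[0],key=cv2.contourArea);h=cv2.convexHull(k)
for q in cv2.approxPolyDP(h,2,True)[:,0]:print(q,plane(D,*q,.032)[:2],plane(D,*q,0)[:2])
E
python3 tray2.py
```

```text
[0.5801 0.119  0.1758] [-0.35   -0.1699  0.2728] 3.8833
[242 179] [0.633  0.1039] [0.6585 0.1384]
[276 208] [ 0.6217 -0.0751] [ 0.6467 -0.0479]
[274 216] [ 0.5938 -0.0979] [ 0.6176 -0.0716]
[246 230] [ 0.4953 -0.0912] [ 0.5151 -0.0647]
[214 197] [0.5103 0.0869] [0.5308 0.1207]
[214 191] [0.5274 0.1114] [0.5485 0.1462]
```

Request:
carry_out --linear '[[0, 0.05, 0], [0, 0.03, 0.02], [0, 0, 0.08], [0, 0, 0.08], [0, 0, 0.08], [0, 0, 0.08], [0, 0, 0.08], [0, 0, 0.08]]' --angular '[[0, 0, 0], [0, 0, 0], [0, 0, 0], [0, 0, 0], [0, 0, 0], [0, 0, 0], [0, 0, 0.4], [0, 0, 0.4]]' --hand '[0.6, 0.6, 0.6, 0.6, 0.6, 1, 1, 1]'

```text
clock: 4.6
position: [0.5793, 0.1595, 0.428]
ee_rot: [0.0, 0.708, 0.706, 0.0]
contact_force: [1.3, -0.4, 0.1]
width: 0.0842
gripper_force: 0.0
```

Request:
carry_out --linear '[[0, -0.08, 0], [-0.02, -0.08, 0], [-0.02, -0.08, 0], [-0.02, -0.08, 0], [-0.02, -0.08, 0], [-0.02, -0.08, 0], [-0.02, -0.08, 0], [0, -0.08, 0]]' --angular '[[0, 0, 0], [0, 0, 0], [0, 0, 0], [0, 0, 0], [0, 0, 0], [0, 0, 0], [0, 0, 0], [0, 0, 0]]' --hand '[1, 1, 1, 1, 1, 1, 1, 1]'

```text
clock: 5.27
position: [0.518, -0.162, 0.4262]
ee_rot: [-0.0, 0.709, 0.706, -0.0]
contact_force: [0.1, -0.0, -0.2]
width: 0.0854
gripper_force: 0.0
```

Request:
carry_out --linear '[[0, -0.08, 0], [0, -0.08, 0], [0, -0.04, 0], [0, 0, 0], [0, 0, 0], [0, 0, 0]]' --angular '[[0, 0, 0], [0, 0, 0], [0, 0, 0], [0, 0, 0], [0, 0, 0], [0, 0, 0]]' --hand '[1, 1, 1, 1, 1, 1]'

```text
clock: 5.77
position: [0.52, -0.26, 0.4256]
ee_rot: [-0.001, 0.709, 0.706, 0.0]
contact_force: [-0.8, 0.0, 0.5]
width: 0.0851
gripper_force: 0.0
```

```bash
python3 tray2.py; python3 - <<'E'
from h import *
st=manip.get_state();a=manip.get_image("wrist");b=manip.get_image("side");cv2.imwrite("pics/w2.png",a[:,:,::-1]);cv2.imwrite("pics/s3.png",b[:,:,::-1])
print(st["position"],st["ee_rot"],st["clock"]);C=cam("wrist",st)
for nm,lo,hi in(("red",(0,120,70),(8,255,255)),("blue",(105,120,60),(125,255,255))):
    for s,c in blobs(a,lo,hi,40)[1]:print(nm,s,c.round(1),plane(C,*c,.15)[:2])
E
```

```text
[ 0.52   -0.26    0.4256] [-0.7874  0.0418  0.5261] 5.7667
[239 180] [0.6223 0.106 ] [0.6473 0.1406]
[243 180] [0.6322 0.0976] [0.6576 0.1318]
[276 208] [ 0.6217 -0.0751] [ 0.6467 -0.0479]
[274 216] [ 0.5938 -0.0979] [ 0.6176 -0.0716]
[246 230] [ 0.4953 -0.0912] [ 0.5151 -0.0647]
[215 200] [0.5044 0.073 ] [0.5246 0.1062]
[214 194] [0.5188 0.099 ] [0.5396 0.1333]
[215 191] [0.5298 0.1093] [0.551 0.144]
[ 0.52   -0.2596  0.4257] [-0.0004  0.7083  0.7059  0.0003] 5.8167
red [347, 168, 60, 56, 2534] [376.9 195.2] [ 0.629  -0.2625]
red [64, 197, 108, 76, 3276] [116.2 236.2] [ 0.3848 -0.3023]
red [215, 206, 19, 67, 886] [223.8 238.3] [ 0.4874 -0.3049]
blue [289, 208, 20, 67, 687] [298.9 246. ] [ 0.5595 -0.3134]
blue [331, 287, 19, 40, 406] [339.5 306.6] [ 0.6041 -0.3825]
blue [397, 371, 7, 13, 48] [401.  377.7] [ 0.6806 -0.4772]
```

View pics/w2.png

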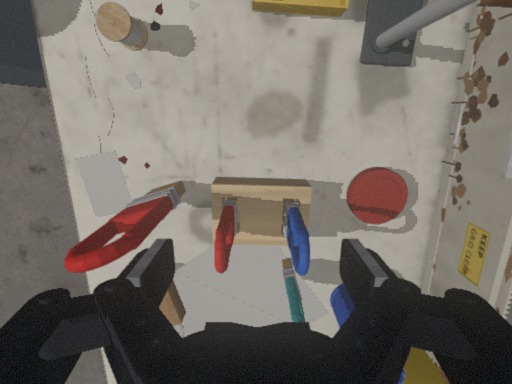

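The wrist view shows the red brush in the block with its loop top at about (222,267), and the blue one at (302,268). The big red look-alike is at (120,235), the teal one at (293,295), and the tin at (377,195). The tray is still in place.

```bash
python3 - <<'E'
from h import *
st=manip.get_state();C=cam("wrist",st);S=cam("scene");a=cv2.imread("pics/w2.png")[:,:,::-1].copy();s=cv2.imread("pics/scene0.png")[:,:,::-1].copy()
for nm,lo,hi,x0,x1 in(("red",(0,120,60),(8,255,255),205,240),("blue",(105,100,50),(125,255,255),282,315)):
    m=blobs(a,lo,hi)[0];m[:,:x0]=0;m[:,x1:]=0;m[:200]=0;m[280:]=0
    for r in(225,235,245,255,262,266,268,270,272):
        x=np.where(m[r])[0]
        if len(x):print(nm,r,x.min(),x.max(),plane(C,(x.min()+x.max())/2,r,.164)[:2])
for nm,lo,hi,x0,x1 in(("red",(0,150,80),(8,255,255),290,315),("blue",(105,120,60),(125,255,255),315,340),("big",(0,150,80),(8,255,255),250,280)):
    m=blobs(s,lo,hi)[0];m[:,:x0]=0;m[:,x1:]=0;m[:220]=0;y,x=np.where(m);t=y.min();xs=x[y==t];print(nm,t,xs.min(),xs.max(),plane(S,xs.mean(),t,.164)[:2])
print("block corners z.045",[plane(C,*p,.045)[:2] for p in((212,184),(310,187))],"bigbase",plane(C,180,186,0)[:2],plane(C,155,192,0)[:2],plane(S,263,307,0),"bigtop",tri(ray(C,78,266),ray(S,265,243)))
print(tri(ray(C,221.5,270),ray(S,303,244)),tri(ray(C,303,271),ray(S,328,228.5)))
E
```

```text
red 225 219 233 [ 0.4918 -0.2855]
red 235 216 233 [ 0.4901 -0.2952]
red 245 215 230 [ 0.488 -0.305]
red 255 215 227 [ 0.4862 -0.3152]
red 262 215 224 [ 0.4845 -0.3224]
red 266 215 226 [ 0.4853 -0.3265]
red 268 216 225 [ 0.4852 -0.3286]
red 270 217 223 [ 0.4847 -0.3308]
red 272 219 221 [ 0.4846 -0.3329]
blue 225 288 301 [ 0.5528 -0.2857]
blue 235 287 308 [ 0.5558 -0.2954]
blue 245 290 308 [ 0.5575 -0.3053]
blue 255 292 308 [ 0.5588 -0.3155]
blue 262 293 308 [ 0.5596 -0.3227]
blue 266 295 308 [ 0.5607 -0.3269]
blue 268 295 307 [ 0.5603 -0.329 ]
blue 270 296 307 [ 0.5609 -0.3311]
blue 272 297 306 [ 0.5609 -0.3332]
red 243 298 301 [ 0.4793 -0.3109]
blue 228 324 326 [ 0.5585 -0.3142]
big 241 269 269 [ 0.431  -0.2622]
block corners z.045 [array([ 0.4615, -0.2782]), array([ 0.5882, -0.2827])] bigbase [ 0.4071 -0.2926] [ 0.3697 -0.3016] [ 0.3815 -0.2996  0.    ] bigtop (array([ 0.3887, -0.2971,  0.2133]), [np.float64(0.0005184842566973311), np.float64(0.000518484256697579)])
(array([ 0.4833, -0.3239,  0.1699]), [np.float64(0.004683166319024125), np.float64(0.004683166319024779)]) (array([ 0.5586, -0.3254,  0.1721]), [np.float64(0.002487468893767295), np.float64(0.0024874688937670617)])
```

Request:
carry_out --linear '[[-0.036, -0.061, 0], [-0.036, -0.061, 0], [0, 0, 0], [0, 0, -0.07], [0, 0, -0.07], [0, 0, -0.07], [0, 0, 0], [0, 0, 0]]' --angular '[[0, 0, -0.4], [0, 0, 0], [0, 0, 0], [0, 0, 0], [0, 0, 0], [0, 0, 0], [0, 0, 0], [0, 0, 0]]' --hand '[1, 1, 1, 1, 1, 1, 1, 1]'

```text
clock: 6.58
position: [0.484, -0.3207, 0.3197]
ee_rot: [-0.002, 0.72, 0.694, -0.0]
contact_force: [1.0, -0.1, 0.4]
width: 0.0857
gripper_force: 0.0
```

```bash
python3 - <<'E'
from h import *
st=manip.get_state();a=manip.get_image("wrist");b=manip.get_image("scene");c=manip.get_image("side")
print(st["position"],st["contact_force"])
z=lambda i,x,y,w,h,W,H:cv2.resize(i[y:y+h,x:x+w],(W,H),interpolation=cv2.INTER_CUBIC)
o=np.hstack([z(a,100,100,300,225,400,300),z(b,230,200,150,112,400,300)]);o2=np.hstack([z(c,200,110,150,112,400,300),np.zeros((300,400,3),np.uint8)])
cv2.imwrite("pics/g1.png",np.vstack([o,o2])[:,:,::-1])
E
```

```text
[ 0.484  -0.3207  0.3197] [ 0.9775 -0.0843  0.3633]
```

View pics/g1.png

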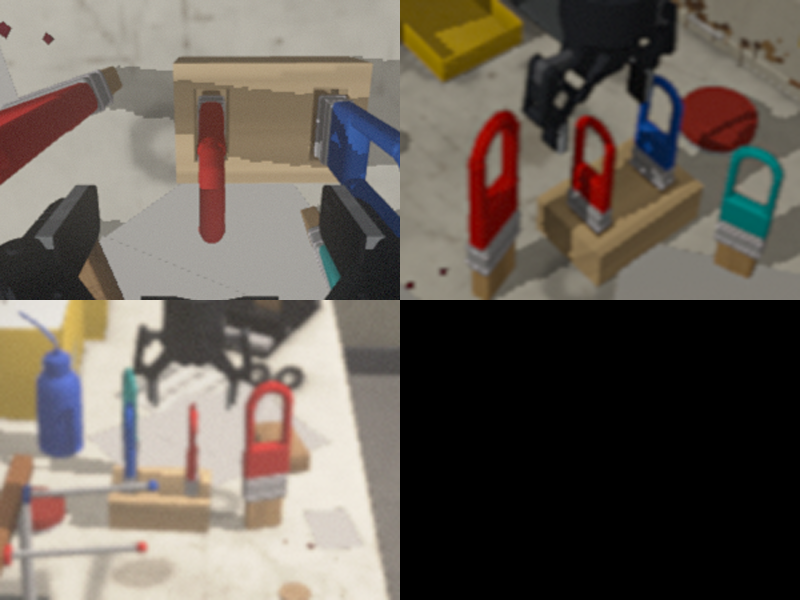

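The scene crop shows the fingers would close along world x, across the loop opening. I need to turn the tool 90° so they close across the brush width, so I raise first, then turn.

Request:
carry_out --linear '[[0, 0, 0.06], [0, 0, 0.06], [0, 0, 0], [0, 0, 0], [0, 0, 0], [0, 0, 0], [0, 0, 0], [0, 0, 0]]' --angular '[[0, 0, 0], [0, 0, -0.6], [0, 0, -1], [0, 0, -1], [0, 0, -1], [0, 0, -1], [0, 0, -1], [0, 0, -1]]' --hand '[1, 1, 1, 1, 1, 1, 1, 1]'

```text
clock: 7.4
position: [0.4845, -0.3221, 0.3837]
ee_rot: [0.002, 0.877, 0.48, 0.001]
contact_force: [0.2, 0.7, 0.0]
width: 0.0853
gripper_force: 0.0
```

Request:
carry_out --linear '[[0, 0, 0], [0, 0, 0], [0, 0, 0], [0, 0, 0], [0, 0, 0], [0, 0, 0], [0, 0, 0], [0, 0, 0]]' --angular '[[0, 0, -1], [0, 0, -1], [0, 0, -1], [0, 0, -1], [0, 0, -1], [0, 0, -1], [0, 0, -1], [0, 0, -1]]' --hand '[1, 1, 1, 1, 1, 1, 1, 1]'

```text
clock: 8.07
position: [0.4845, -0.3221, 0.3837]
ee_rot: [0.002, 0.984, 0.18, 0.002]
contact_force: [-0.1, 0.3, -0.4]
width: 0.0853
gripper_force: 0.0
```

Request:
carry_out --linear '[[0, 0, 0], [0, 0, 0], [0, 0, 0], [0, 0, 0], [0, 0, 0], [0, 0, 0], [0, 0, 0], [0, 0, 0]]' --angular '[[0, 0, -1], [0, 0, -1], [0, 0, -1], [0, 0, -1], [0, 0, -1], [0, 0, 0], [0, 0, 0], [0, 0, 0]]' --hand '[1, 1, 1, 1, 1, 1, 1, 1]'

```text
clock: 8.73
position: [0.4842, -0.322, 0.3822]
ee_rot: [0.001, 1.0, -0.016, 0.001]
contact_force: [-0.1, -0.7, 0.5]
width: 0.0851
gripper_force: 0.0
```

```bash
python3 - <<'E'
from h import *
st=manip.get_state();a=manip.get_image("wrist")
cv2.imwrite("pics/w3.png",a[:,:,::-1]);q=st["ee_rot"];M=R.from_quat([q[1],q[2],q[3],q[0]]).as_matrix()
print(st["position"],st["contact_force"],M[:,1],np.arctan2(-M[0,1],M[1,1]),st["qpos"])
E
```

```text
[ 0.4842 -0.322   0.3822] [-0.1152 -0.6523  0.4962] [-0.0322 -0.9995  0.0017] 3.1094082864626134 [-0.7065  0.2981  1.5297 -0.0001  1.3112  0.8965]
```

View pics/w3.png

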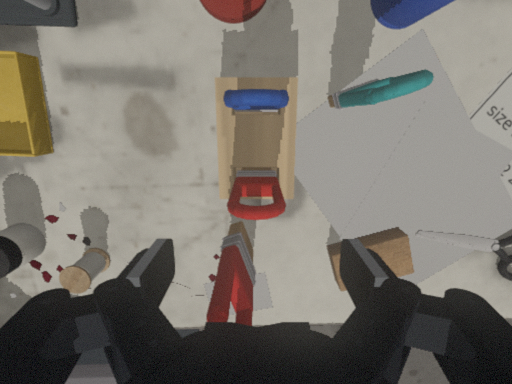

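The turned wrist view shows the red loop centred at (257,200) between the fingers and the blue one at (256,100). The big red brush at (235,270) is clear, so I descend and grip.

Request:
carry_out --linear '[[0.002, 0, -0.06], [0, 0, -0.06], [0, 0, -0.06], [0, 0, -0.026], [0, 0, 0], [0, 0, 0], [0, 0, 0], [0, 0, 0]]' --angular '[[0, 0, 0], [0, 0, 0], [0, 0, 0], [0, 0, 0], [0, 0, 0], [0, 0, 0], [0, 0, 0], [0, 0, 0]]' --hand '[1, 1, 1, 1, 1, 0.3, 0.3, 0.3]' --force 40

```text
clock: 9.45
position: [0.4857, -0.3225, 0.2795]
ee_rot: [0.001, 1.0, -0.017, 0.001]
contact_force: [-0.3, 0.2, -0.0]
width: 0.0514
gripper_force: 0.0
```

Request:
carry_out --linear '[[0, 0, 0], [0, 0, 0], [0, 0, 0], [0, 0, 0], [0, 0, 0], [0, 0, 0]]' --angular '[[0, 0, 0], [0, 0, 0], [0, 0, 0], [0, 0, 0], [0, 0, 0], [0, 0, 0]]' --hand '[0.3, 0.3, 0.3, 0.3, 0.3, 0.3]'

```text
clock: 9.95
position: [0.4855, -0.3223, 0.2796]
ee_rot: [0.001, 1.0, -0.017, 0.001]
contact_force: [0.5, 0.3, 5.1]
width: 0.045
gripper_force: 41.0
```

Request:
carry_out --linear '[[0, 0, 0.02], [0, 0, 0.04], [0, 0, 0.06], [0, 0, 0.06], [-0.01, 0.03, 0.01], [-0.01, 0.06, 0], [-0.01, 0.06, 0], [-0.01, 0.06, 0]]' --angular '[[0, 0, 0], [0, 0, 0], [0, 0, 0], [0, 0, 0], [0, 0, 0], [0, 0, -0.2], [0, 0, -0.26], [0, 0, 0]]' --hand '[0.3, 0.3, 0.3, 0.3, 0.3, 0.3, 0.3, 0.3]'

```text
clock: 10.62
position: [0.464, -0.2156, 0.3728]
ee_rot: [-0.0, 0.999, -0.036, -0.0]
contact_force: [0.5, -0.1, -2.1]
width: 0.0447
gripper_force: 41.2
```

Request:
carry_out --linear '[[-0.01, 0.07, 0], [-0.007, 0.07, 0], [0, 0.07, 0], [0, 0.07, 0], [0, 0.07, 0], [0, 0.07, 0], [0, 0.07, 0], [0, 0.05, 0]]' --angular '[[0, 0, 0], [0, 0, 0], [0, 0, 0], [0, 0, 0], [0, 0, 0], [0, 0, 0], [0, 0, 0], [0, 0, 0]]' --hand '[0.3, 0.3, 0.3, 0.3, 0.3, 0.3, 0.3, 0.3]'

```text
clock: 11.28
position: [0.4551, 0.0557, 0.3727]
ee_rot: [-0.001, 0.999, -0.035, -0.0]
contact_force: [1.3, 0.2, -0.8]
width: 0.0447
gripper_force: 41.2
```

Request:
carry_out --linear '[[0, 0.022, 0], [0, 0, 0], [0, 0, 0]]' --angular '[[0, 0, 0], [0, 0, 0], [0, 0, 0]]' --hand '[0.3, 0.3, 0.3]'

```text
clock: 11.53
position: [0.4561, 0.064, 0.3727]
ee_rot: [0.001, 0.999, -0.035, -0.0]
contact_force: [0.2, -0.4, -0.1]
width: 0.045
gripper_force: 41.3
```

```bash
cat > look.py <<'E'
from h import *
import sys
st=manip.get_state();a=manip.get_image("wrist");b=manip.get_image("scene");c=manip.get_image("side")
q=st["ee_rot"];M=R.from_quat([q[1],q[2],q[3],q[0]]).as_matrix()
print(st["clock"],st["position"],st["contact_force"],st["width"],"yaw",np.arctan2(M[0,1],-M[1,1]))
for n,i in zip(("w","sc","sd"),(a,b,c)):cv2.imwrite(f"pics/{sys.argv[1]}_{n}.png",i[:,:,::-1])
z=lambda i,x,y,w,h,W,H:cv2.resize(i[y:y+h,x:x+w],(W,H),interpolation=cv2.INTER_CUBIC)
o=np.hstack([z(a,0,0,512,384,400,300),z(b,170,90,160,120,400,300)]);o2=np.hstack([z(c,170,120,160,120,400,300),z(b,170,60,240,180,400,300)])
cv2.imwrite(f"pics/{sys.argv[1]}.png",np.vstack([o,o2])[:,:,::-1])
E
python3 look.py h1
```

```text
11.5333 [0.4561 0.064  0.3727] [ 0.2325 -0.3856 -0.1232] 0.0449628861860326 yaw -0.06902525856658102
```

View pics/h1.png

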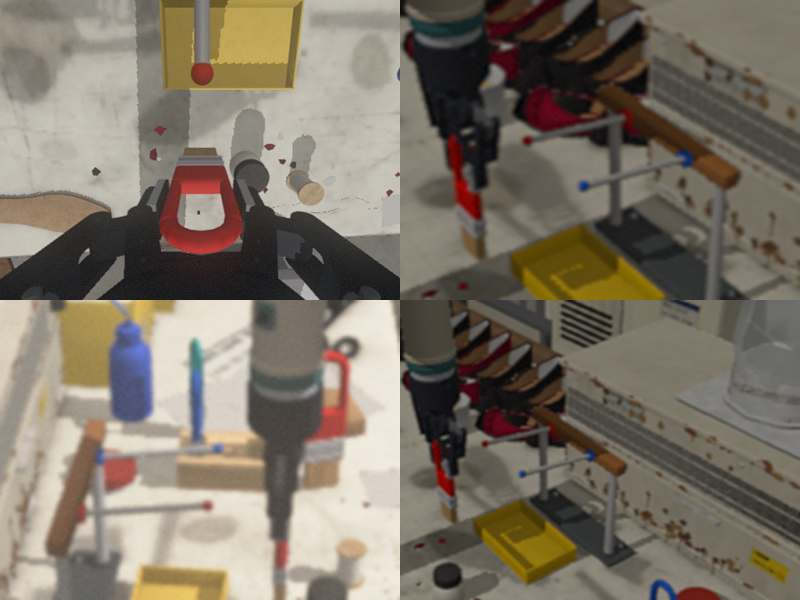

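The ball appears at wrist pixel (258,94), in line with the gripper's centre column (257), and the brush loop is held upright. I move onto the peg.

Request:
carry_out --linear '[[0.02, -0.002, 0], [0.03, -0.002, 0], [0.035, -0.002, 0], [0.035, -0.002, 0], [0.035, -0.002, 0], [0.035, -0.002, 0], [0.025, -0.002, 0], [0.016, -0.002, 0]]' --angular '[[0, 0, 0], [0, 0, 0], [0, 0, 0], [0, 0, 0], [0, 0, 0], [0, 0, 0], [0, 0, 0], [0, 0, 0]]' --hand '[0.3, 0.3, 0.3, 0.3, 0.3, 0.3, 0.3, 0.3]'

```text
clock: 12.35
position: [0.5744, 0.0546, 0.3722]
ee_rot: [0.0, 0.999, -0.036, 0.0]
contact_force: [0.4, 0.2, -1.1]
width: 0.0448
gripper_force: 41.3
```

Request:
carry_out --linear '[[0, 0, 0], [0, 0, -0.015], [0, 0, -0.015], [0, 0, -0.012], [0, 0, -0.008], [0, 0, 0], [0, 0, 0]]' --angular '[[0, 0, 0], [0, 0, 0], [0, 0, 0], [0, 0, 0], [0, 0, 0], [0, 0, 0], [0, 0, 0]]' --hand '[0.3, 0.3, 0.3, 0.3, 0.3, 0.3, 0.3]'

```text
clock: 12.93
position: [0.5716, 0.0561, 0.3474]
ee_rot: [0.0, 0.999, -0.035, -0.0]
contact_force: [-0.3, -0.5, -0.8]
width: 0.0447
gripper_force: 41.3
```

Request:
carry_out --linear '[[0, 0, -0.003], [0, 0, -0.002], [0, 0, 0], [0, 0, 0]]' --angular '[[0, 0, 0], [0, 0, 0], [0, 0, 0], [0, 0, 0]]' --hand '[0.3, 0.3, 0.3, 0.3]'

```text
clock: 13.27
position: [0.5721, 0.056, 0.3455]
ee_rot: [0.0, 0.999, -0.035, 0.0]
contact_force: [0.8, 0.5, -0.4]
width: 0.0452
gripper_force: 41.4
```

```bash
python3 look.py h2
```

```text
13.2667 [0.5721 0.056  0.3455] [ 0.8146  0.5263 -0.425 ] 0.04517862846681142 yaw -0.07072404221719422
```

View pics/h2.png

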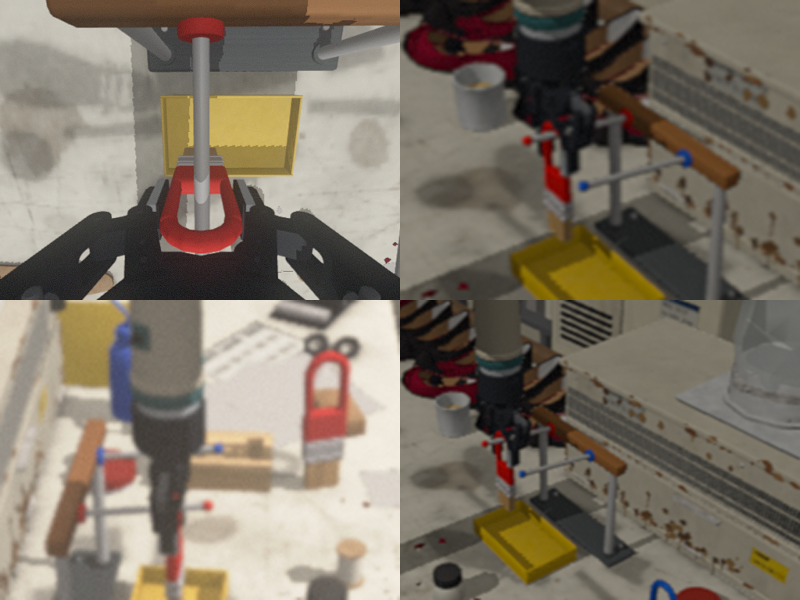

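The peg runs through the middle of the loop at wrist crop (202,150), with the tray below. I lower to contact.

Request:
carry_out --linear '[[0, 0, -0.003], [0, 0, 0], [0, 0, 0]]' --angular '[[0, 0, 0], [0, 0, 0], [0, 0, 0]]' --hand '[0.3, 0.3, 0.3]'

```text
clock: 13.67
position: [0.5721, 0.0561, 0.3451]
ee_rot: [0.0, 0.999, -0.035, 0.001]
contact_force: [-1.2, -0.4, 5.5]
width: 0.0449
gripper_force: 41.9
```

Request:
carry_out --linear '[[0, 0, -0.003], [0, 0, 0], [0, 0, 0]]' --angular '[[0, 0, 0], [0, 0, 0], [0, 0, 0]]' --hand '[0.3, 0.3, 0.3]'

```text
clock: 13.92
position: [0.572, 0.0561, 0.3449]
ee_rot: [0.0, 0.999, -0.035, 0.001]
contact_force: [-3.3, -0.4, 11.4]
width: 0.0447
gripper_force: 42.4
```

Request:
carry_out --linear '[[0, 0, 0.003], [0, 0, 0], [0, 0, 0], [0, 0, 0], [0, 0, 0], [0, 0, 0], [0, 0, 0], [0, 0, 0]]' --angular '[[0, 0, 0], [0, 0, 0], [0, 0, 0], [0, 0, 0], [0, 0, 0], [0, 0, 0], [0, 0, 0], [0, 0, 0]]' --hand '[0.3, 0.3, 0.54, 0.57, 0.62, 0.68, 0.74, 0.78]'

```text
clock: 14.58
position: [0.572, 0.056, 0.3432]
ee_rot: [0.0, 0.999, -0.035, -0.0]
contact_force: [-0.3, -0.4, 0.1]
width: 0.0664
gripper_force: 0.0
```

Request:
carry_out --linear '[[0, 0, 0], [0, 0, 0], [0, 0, 0], [0, 0, 0], [0, 0, 0], [0, 0, 0]]' --angular '[[0, 0, 0], [0, 0, 0], [0, 0, 0], [0, 0, 0], [0, 0, 0], [0, 0, 0]]' --hand '[0.78, 0.78, 0.78, 0.78, 0.78, 0.78]'

```text
clock: 15.08
position: [0.572, 0.056, 0.3438]
ee_rot: [0.0, 0.999, -0.035, 0.0]
contact_force: [-0.1, 0.3, -0.0]
width: 0.0667
gripper_force: 0.0
```

```bash
cat > rb.py <<'E'
from h import *
import sys
# brush blobs near stand in wrist + side
st=manip.get_state();print(st["clock"],st["position"],st["contact_force"],st["width"])
for n in("wrist","scene","side"):
    i=manip.get_image(n);cv2.imwrite(f"pics/{sys.argv[1]}_{n}.png",i[:,:,::-1])
    for nm,lo,hi in(("red",(0,120,60),(8,255,255)),("blue",(105,100,50),(125,255,255))):
        print(n,nm,[(s,c.round(0).tolist()) for s,c in blobs(i,lo,hi,25)[1] if n=="wrist" or (180<c[0]<345 and 120<c[1]<290)])
E
python3 rb.py r1
```

```text
15.0833 [0.572  0.056  0.3438] [-0.1199  0.3448 -0.0127] 0.06668293041660592
wrist red [([226, 19, 62, 34, 1633], [256.0, 35.0]), ([205, 212, 107, 116, 6253], [258.0, 275.0])]
wrist blue []
scene red [([257, 133, 7, 8, 30], [261.0, 136.0]), ([226, 139, 13, 32, 195], [232.0, 157.0]), ([255, 241, 20, 52, 686], [265.0, 267.0])]
scene blue [([318, 228, 18, 36, 329], [327.0, 246.0])]
side red [([292, 140, 17, 36, 319], [300.0, 161.0]), ([212, 184, 12, 11, 108], [217.0, 188.0]), ([237, 214, 6, 18, 46], [240.0, 225.0])]
side blue [([215, 138, 7, 13, 53], [219.0, 143.0])]
```

Request:
carry_out --linear '[[0, 0, 0.02], [0, 0, 0.04], [0, 0, 0.06], [0, 0, 0.06], [0, 0, 0.05], [0, -0.04, 0], [0, -0.07, 0], [0, -0.07, 0]]' --angular '[[0, 0, 0], [0, 0, 0], [0, 0, 0], [0, 0, 0], [0, 0, 0], [0, 0, 0], [0, 0, 0.46], [0, 0, 0]]' --hand '[0.78, 0.78, 0.78, 0.78, 0.78, 0.78, 0.78, 0.78]'

```text
clock: 15.9
position: [0.5718, -0.0341, 0.4606]
ee_rot: [0.0, 1.0, -0.015, 0.001]
contact_force: [-0.1, 0.2, -0.5]
width: 0.0667
gripper_force: 0.0
```

Request:
carry_out --linear '[[0, -0.08, 0], [0, -0.08, 0], [0, -0.08, 0], [-0.008, -0.08, 0], [-0.01, -0.08, 0], [0, -0.08, 0], [0, -0.06, 0], [0, -0.04, 0]]' --angular '[[0, 0, 0], [0, 0, 0], [0, 0, 0], [0, 0, 0], [0, 0, 0], [0, 0, 0], [0, 0, 0], [0, 0, 0]]' --hand '[0.78, 0.78, 0.78, 0.78, 0.78, 0.78, 0.78, 0.78]'

```text
clock: 16.57
position: [0.5624, -0.3275, 0.4592]
ee_rot: [0.001, 1.0, -0.018, 0.0]
contact_force: [1.0, 1.5, 0.2]
width: 0.0668
gripper_force: 0.0
```

Request:
carry_out --linear '[[0, 0, 0], [0, 0, 0], [0, 0, 0]]' --angular '[[0, 0, 0], [0, 0, 0], [0, 0, 0]]' --hand '[0.78, 0.78, 0.78]'

```text
clock: 16.82
position: [0.5629, -0.3234, 0.4591]
ee_rot: [-0.0, 1.0, -0.017, 0.0]
contact_force: [0.4, 1.2, 0.2]
width: 0.0667
gripper_force: 0.0
```

```bash
python3 rb.py r2; python3 tray2.py; python3 - <<'E'
from h import *
st=manip.get_state();C=cam("wrist",st);a=cv2.imread("pics/r2_wrist.png")[:,:,::-1].copy()
for s,c in blobs(a,(105,100,50),(125,255,255),100)[1]:print(s,plane(C,s[0]+s[2]/2,s[1]+s[3]-5,.16)[:2],plane(C,*c,.15)[:2])
for s,c in blobs(a,(82,100,50),(98,255,255),100)[1]:print("teal",s,plane(C,*c,.12)[:2])
E
```

```text
16.8167 [ 0.5629 -0.3234  0.4591] [0.3737 1.2096 0.1793] 0.06671539182830931
wrist red [([210, 37, 59, 64, 2904], [239.0, 68.0]), ([227, 271, 28, 55, 993], [242.0, 302.0])]
wrist blue [([351, 0, 158, 104, 4512], [408.0, 66.0]), ([242, 163, 34, 14, 324], [257.0, 170.0]), ([238, 175, 41, 14, 337], [259.0, 183.0])]
scene red [([257, 133, 7, 9, 27], [260.0, 137.0]), ([226, 139, 13, 32, 224], [233.0, 156.0]), ([255, 241, 20, 52, 687], [265.0, 267.0])]
scene blue [([318, 228, 18, 36, 329], [327.0, 246.0])]
side red [([292, 140, 17, 36, 317], [300.0, 161.0]), ([212, 184, 12, 11, 104], [217.0, 188.0]), ([237, 198, 5, 34, 145], [239.0, 216.0])]
side blue [([218, 130, 12, 36, 200], [224.0, 144.0]), ([247, 148, 3, 23, 46], [248.0, 157.0])]
[ 0.5631 -0.3226  0.4593] [-0.0696  0.5249  0.1566] 16.9667
[231 180] [0.6025 0.1228] [0.6267 0.1581]
[243 180] [0.6322 0.0976] [0.6576 0.1318]
[276 208] [ 0.6217 -0.0751] [ 0.6467 -0.0479]
[275 215] [ 0.5989 -0.0965] [ 0.6229 -0.0702]
[244 229] [ 0.4935 -0.0845] [ 0.5132 -0.0576]
[214 197] [0.5103 0.0869] [0.5308 0.1207]
[214 191] [0.5274 0.1114] [0.5485 0.1462]
[351, 0, 158, 104, 4512] [ 0.6386 -0.4824] [ 0.668 -0.464]
[242, 163, 34, 14, 324] [ 0.576  -0.3247] [ 0.576  -0.3232]
[238, 175, 41, 14, 337] [ 0.5639 -0.3239] [ 0.5622 -0.3244]
teal [330, 155, 27, 16, 214] [ 0.5752 -0.4189]
teal [335, 165, 41, 17, 245] [ 0.5602 -0.4348]
```

Request:
carry_out --linear '[[0, -0.002, -0.06], [0, 0, -0.07], [0, 0, -0.07], [0, 0, -0.07], [0, 0, -0.06], [0, 0, -0.03], [0, 0, 0], [0, 0, 0]]' --angular '[[0, 0, 0], [0, 0, 0], [0, 0, 0], [0, 0, 0], [0, 0, 0], [0, 0, 0], [0, 0, 0], [0, 0, 0]]' --hand '[0.78, 0.78, 0.78, 0.78, 0.78, 0.78, 0.78, 0.78]'

```text
clock: 17.68
position: [0.5632, -0.3243, 0.2784]
ee_rot: [-0.0, 1.0, -0.016, -0.001]
contact_force: [0.3, 0.5, -0.3]
width: 0.0666
gripper_force: 0.0
```

Request:
carry_out --linear '[[0, 0, 0], [0, 0, 0], [0, 0, 0], [0, 0, 0], [0, 0, 0], [0, 0, 0], [0, 0, 0], [0, 0, 0]]' --angular '[[0, 0, 0], [0, 0, 0], [0, 0, 0], [0, 0, 0], [0, 0, 0], [0, 0, 0], [0, 0, 0], [0, 0, 0]]' --hand '[0.78, 0.3, 0.3, 0.3, 0.3, 0.3, 0.3, 0.3]' --force 40

```text
clock: 18.35
position: [0.5635, -0.3251, 0.281]
ee_rot: [0.001, 1.0, -0.017, 0.002]
contact_force: [-1.4, 0.7, 6.0]
width: 0.0448
gripper_force: 40.9
```

Request:
carry_out --linear '[[0, 0, 0.02], [0, 0, 0.04], [0, 0, 0.06], [0, 0, 0.06], [-0.02, 0.04, 0.008], [-0.035, 0.06, 0], [-0.035, 0.06, 0], [-0.035, 0.06, 0]]' --angular '[[0, 0, 0], [0, 0, 0], [0, 0, 0], [0, 0, 0], [0, 0, 0], [0, 0, -0.2], [0, 0, -0.26], [0, 0, 0]]' --hand '[0.3, 0.3, 0.3, 0.3, 0.3, 0.3, 0.3, 0.3]'

```text
clock: 19.02
position: [0.4995, -0.2141, 0.3732]
ee_rot: [0.0, 0.999, -0.036, 0.0]
contact_force: [0.5, 0.4, -1.3]
width: 0.0445
gripper_force: 41.1
```

Request:
carry_out --linear '[[-0.035, 0.06, 0], [-0.035, 0.06, 0], [-0.032, 0.06, 0], [0, 0.06, 0], [0, 0.06, 0], [0, 0.04, 0], [0, 0, 0], [0, 0, 0]]' --angular '[[0, 0, 0], [0, 0, 0], [0, 0, 0], [0, 0, 0], [0, 0, 0], [0, 0, 0], [0, 0, 0], [0, 0, 0]]' --hand '[0.3, 0.3, 0.3, 0.3, 0.3, 0.3, 0.3, 0.3]'

```text
clock: 19.68
position: [0.4492, -0.0443, 0.3733]
ee_rot: [0.001, 0.999, -0.034, 0.0]
contact_force: [0.1, -0.0, -1.3]
width: 0.0447
gripper_force: 41.5
```

```bash
python3 rb.py r3; python3 - <<'E'
from h import *
st=manip.get_state();C=cam("wrist",st);a=cv2.imread("pics/r3_wrist.png")[:,:,::-1].copy()
for s,c in blobs(a,(105,100,50),(125,255,255),20)[1]:print(s,c,plane(C,*c,.221)[:2])
q=st["ee_rot"];M=R.from_quat([q[1],q[2],q[3],q[0]]).as_matrix();print("yaw",np.arctan2(M[0,1],-M[1,1]))
E
```

```text
19.6833 [ 0.4492 -0.0443  0.3733] [ 0.0656 -0.0491 -1.3218] 0.04468818747628389
wrist red [([0, 0, 130, 57, 4686], [64.0, 29.0]), ([0, 84, 14, 26, 266], [5.0, 97.0]), ([501, 201, 11, 53, 392], [507.0, 223.0])]
wrist blue [([252, 82, 24, 22, 381], [264.0, 92.0]), ([204, 209, 106, 110, 6678], [257.0, 264.0])]
scene red [([257, 133, 7, 9, 28], [260.0, 136.0]), ([228, 139, 11, 32, 138], [235.0, 155.0]), ([227, 146, 4, 10, 31], [229.0, 150.0]), ([255, 241, 20, 52, 685], [265.0, 267.0])]
scene blue [([211, 162, 14, 36, 204], [216.0, 182.0])]
side red [([292, 140, 17, 36, 305], [301.0, 163.0]), ([212, 184, 12, 11, 110], [217.0, 188.0]), ([237, 198, 6, 34, 140], [239.0, 215.0])]
side blue [([217, 130, 13, 36, 208], [224.0, 144.0])]
[252, 82, 24, 22, 381] [264.1207  91.7087] [ 0.5269 -0.0543]
[204, 209, 106, 110, 6678] [256.643  264.1304] [ 0.4481 -0.0455]
yaw -0.07145656825208047
```

Request:
carry_out --linear '[[0.02, -0.008, 0], [0.03, -0.003, 0], [0.035, -0.002, 0], [0.035, -0.002, 0], [0.035, -0.002, 0], [0.035, -0.002, 0], [0.025, -0.002, 0], [0.016, -0.002, 0]]' --angular '[[0, 0, 0], [0, 0, 0], [0, 0, 0], [0, 0, 0], [0, 0, 0], [0, 0, 0], [0, 0, 0], [0, 0, 0]]' --hand '[0.3, 0.3, 0.3, 0.3, 0.3, 0.3, 0.3, 0.3]'

```text
clock: 20.5
position: [0.5673, -0.0581, 0.3721]
ee_rot: [0.0, 0.999, -0.036, 0.0]
contact_force: [0.4, 0.8, -2.1]
width: 0.0448
gripper_force: 41.4
```

Request:
carry_out --linear '[[0, 0, 0], [0, 0, -0.015], [0, 0, -0.015], [0, 0, -0.012], [0, 0, -0.008], [0, 0, 0], [0, 0, 0]]' --angular '[[0, 0, 0], [0, 0, 0], [0, 0, 0], [0, 0, 0], [0, 0, 0], [0, 0, 0], [0, 0, 0]]' --hand '[0.3, 0.3, 0.3, 0.3, 0.3, 0.3, 0.3]'

```text
clock: 21.08
position: [0.5646, -0.0564, 0.3475]
ee_rot: [0.0, 0.999, -0.035, -0.0]
contact_force: [0.2, -0.3, -0.8]
width: 0.0448
gripper_force: 41.5
```

Request:
carry_out --linear '[[0, 0, -0.003], [0, 0, 0], [0, 0, 0]]' --angular '[[0, 0, 0], [0, 0, 0], [0, 0, 0]]' --hand '[0.3, 0.3, 0.3]'

```text
clock: 21.33
position: [0.5649, -0.0565, 0.3467]
ee_rot: [0.0, 0.999, -0.035, 0.0]
contact_force: [-0.8, 0.4, 2.0]
width: 0.0446
gripper_force: 41.8
```

```bash
python3 rb.py r4
```

```text
21.3333 [ 0.5649 -0.0565  0.3467] [-0.8369  0.4488  1.9727] 0.044629196380422
wrist red [([463, 0, 49, 81, 3247], [491.0, 41.0]), ([0, 212, 129, 104, 6070], [58.0, 253.0]), ([492, 317, 20, 39, 541], [503.0, 333.0])]
wrist blue [([220, 23, 60, 32, 1508], [249.0, 38.0]), ([204, 209, 106, 109, 5692], [257.0, 271.0])]
scene red [([228, 139, 11, 32, 224], [233.0, 156.0]), ([255, 241, 20, 52, 687], [265.0, 267.0])]
scene blue [([249, 155, 9, 8, 28], [253.0, 158.0]), ([249, 164, 14, 26, 179], [255.0, 179.0])]
side red [([292, 140, 17, 36, 324], [300.0, 161.0]), ([212, 184, 12, 11, 111], [217.0, 189.0]), ([237, 198, 7, 34, 148], [239.0, 215.0])]
side blue [([215, 129, 15, 37, 237], [223.0, 144.0])]
```

Request:
carry_out --linear '[[0, 0, -0.001], [0, 0, 0], [0, 0, 0], [0, 0, 0], [0, 0, 0], [0, 0, 0], [0, 0, 0], [0, 0, 0]]' --angular '[[0, 0, 0], [0, 0, 0], [0, 0, 0], [0, 0, 0], [0, 0, 0], [0, 0, 0], [0, 0, 0], [0, 0, 0]]' --hand '[0.3, 0.3, 0.54, 0.57, 0.62, 0.68, 0.74, 0.78]'

```text
clock: 22.15
position: [0.565, -0.0565, 0.3454]
ee_rot: [-0.0, 0.999, -0.035, -0.0]
contact_force: [0.2, -0.2, 0.4]
width: 0.0669
gripper_force: 0.0
```

Request:
carry_out --linear '[[0, 0, 0], [0, 0, 0], [0, 0, 0], [0, 0, 0], [0, 0, 0], [0, 0, 0]]' --angular '[[0, 0, 0], [0, 0, 0], [0, 0, 0], [0, 0, 0], [0, 0, 0], [0, 0, 0]]' --hand '[0.78, 0.78, 0.78, 0.78, 0.78, 0.78]'

```text
clock: 22.65
position: [0.565, -0.0565, 0.3457]
ee_rot: [0.0, 0.999, -0.035, 0.0]
contact_force: [-0.4, 0.2, 1.0]
width: 0.0667
gripper_force: 0.0
```

Request:
carry_out --linear '[[0, 0, 0.02], [0, 0, 0.04], [0, 0, 0.06], [0, 0, 0.06], [0, 0, 0.05], [-0.06, 0, 0.02], [-0.06, 0, 0], [-0.06, 0, 0]]' --angular '[[0, 0, 0], [0, 0, 0], [0, 0, 0], [0, 0, 0], [0, 0, 0], [0, 0, 0], [0, 0, 0], [0, 0, 0]]' --hand '[0.78, 0.78, 0.78, 0.78, 0.78, 0.78, 0.78, 0.78]'

```text
clock: 23.32
position: [0.4742, -0.0565, 0.4724]
ee_rot: [0.0, 0.999, -0.035, 0.001]
contact_force: [0.5, 0.1, -0.4]
width: 0.0666
gripper_force: 0.0
```

Request:
carry_out --linear '[[-0.04, 0, 0], [0, 0, 0], [0, 0, 0], [0, 0, 0], [0, 0, 0], [0, 0, 0], [0, 0, 0], [0, 0, 0]]' --angular '[[0, 0, 0], [0, 0, 0], [0, 0, 0], [0, 0, 0], [0, 0, 0], [0, 0, 0], [0, 0, 0], [0, 0, 0]]' --hand '[0.78, 0.78, 0.78, 0.78, 0.78, 0.78, 0.78, 0.78]'

```text
clock: 23.98
position: [0.4556, -0.0566, 0.4704]
ee_rot: [-0.0, 0.999, -0.035, -0.0]
contact_force: [-0.8, 0.3, -0.5]
width: 0.0663
gripper_force: 0.0
```

```bash
python3 look.py f1
```

```text
23.9833 [ 0.4556 -0.0566  0.4704] [-0.7982  0.2637 -0.4902] 0.06630036224949054 yaw -0.07059590663117096
```

View pics/f1.png

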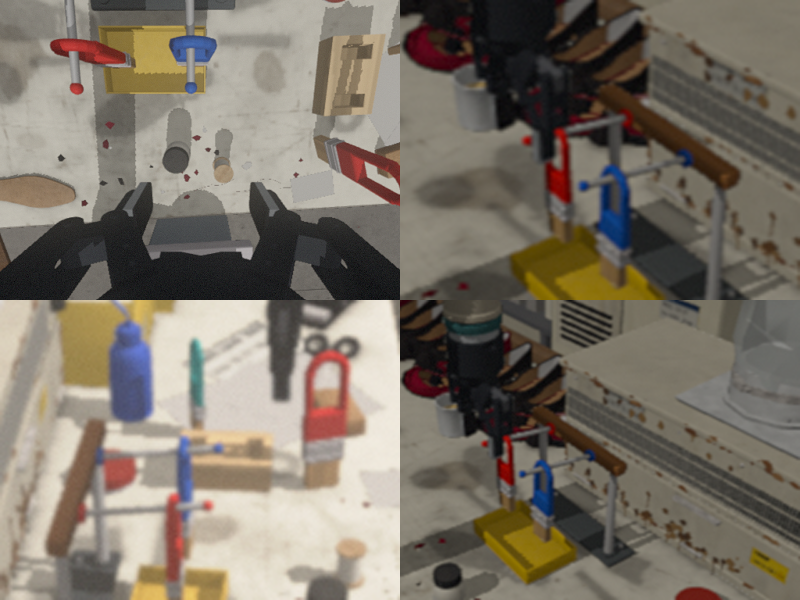

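Both brushes hang on their own pegs (red at scene crop (560,180), blue at (613,220)), with their bristles over the tray. The gripper is clear, and the jar, tin and spool have not moved. Handing in.

```bash
python3 -c "
from rig import manip
print(manip.sign_off())"
```

```text
the job is handed in; nothing more can be done
None
```

I slid the tray under both pegs, hung the red and blue brushes on their own pegs over it with the gripper clear, and handed the job in at about 24 s; no verdict was returned.

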